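Focus the tracing projector and hold its shutter open to the mark

ROBOT

A 6-joint arm with a two-finger parallel gripper is mounted at the origin on a cart in front of the work surface, level with it; the furniture and walls round the work are solid. World frame = base frame: x ahead of the robot, y to its left, z up, the work surface at z = 0. Lengths are in mm, angles in rad, forces in N, time in s.
With the tool pointing down it reaches from about 325 to 900 mm from the base axis. Payload 6.1 kg.
Tool frame: the origin (TCP) lies midway between the tips of the shut fingers; the grasp point (between the pads) lies 19 mm behind it; z points along the fingers, y is the line along which they close (so a half turn about z gives the same grasp; the last joint's range is limited). The gripper opens to 87 mm and grips with 3 to 60 N. Pads are 19 mm wide; open, the fingers measure 117 mm over their backs; the gripper's body (75 mm by 190 mm) begins 51 mm behind the grasp point.
Start: joints at [-1.385, 0.22, 1.526, -0, 1.395, -0.126], TCP at [191.725, -594.859, 222.538] pointing down, gripper open.
Joint ranges: [-2.98, 2.98], [-0.91, 2.08], [0.09, 2.57], [-1.24, 4.39], [0.2, 2.65], [-2.68, 2.68]. Speed limits (rad/s): [2.57, 2.57, 3.01, 3.14, 3.14, 3.14].

INTERFACE

Orientations are given as a unit quaternion [w, x, y, z].
In Python, from cell import get_state, capture, close_job, find_in, tip_of gives the robot as it stands. The module is installed in compiled form; this text tells all that it offers.
- The arm moves only by the shell command python3 -m jog 'ROWS'. ROWS is a JSON object of lists of equal length, an entry for each row: "xyz": the shift along the tool's x, y, z in m, a list of three; "angular": the turn, a rotation vector about the tool's x, y, z in degrees, a list of three; "hand": the finger opening in m, from 0 to 0.087. A call has 1 to 12 rows; each row is the pose to reach, as a shift and turn from the pose commanded when the call began, along the tool's axes at that moment; what a row does not reach only later rows make up. A row lasts 1/10 s, in which the tool goes at most 50 mm and 8.59 degrees, less where a joint would pass 70% of its speed; a pose out of reach is approached as far as the arm can. A call with a gripper value outside its range is refused whole. The fingers move at their own pace and stop on an object; the grip force is fixed at half the most. Time passes only in rows, so rows that repeat a pose let the fingers close. It gives the time, the measured TCP pose, the force, the opening and the grip force at its end, in the units of the state.
- get_state(): the state, without advancing time (a new reading comes with each control period).
- capture(name): name is "scene" or "top"; returns a dict with "pixels" (480x640x3 uint8, red, green, blue), "intrinsics" (3x3 intrinsics, pixels), "R" (3x3) and "t" (3): a world point X has camera coordinates R X + t. Camera axes: x right, y down, z forward; pixel columns grow to the right and rows downward; lengths in mm; the calibration is good to about 2 mm. A picture is of the moment at which its call begins. There is no depth.
- close_job(): hands the job in; it is judged then, once.
Trained networks look in a picture, given as the dict that the camera call returned (one of the last four; its "shot" number tells which), for a name from the list of things; names that differ only in an ending like _2 or _b are one class to them, and where a whole thing is asked for, a point or a joint stands for the part that bears it (a point fixed in the world has none). Each returns a list of dicts, best first, with "conf" (0 to 1); they miss things now and then, are a little off and sometimes report something else, mostly with a low value. They report only what shows in the picture. A call takes as long as a camera call.
- find_in(picture, query): "xyz" ([x, y, z] in mm, in world coordinates, good to about 4 mm: the middle of the surface that is visible of it).
- tip_of(picture, query): "xyz" ([x, y, z] in mm, in world coordinates, good to about 4 mm: a listed point, or the origin of a listed thing).
The state is a dict: "clock": time; "qpos": joint angles; "qd": joint speeds; "joint_torque": joint torques, N m; "tcp_pos": TCP position; "tcp_rot": TCP orientation; "contact_force": force on the tool from outside, world axes, zero at the start; "ft_torque": the same for the moment, N m; "gripper_width": finger opening in mm; "grip_force": force on a finger pad.
Only numpy, scipy, OpenCV 4.12 (cv2) and the standard library are available. Lean on these libraries where they do the work, as an engineer would, in place of code of your own. Each camera call takes 0.05 s, during which the arm holds its last target. There are 200 camera calls.

TASK

On the small tracing projector, turn the focus knob on top until its pointer nose stands at the little index clip on the rim of the dial, and let go of the knob. Then pull the sprung shutter slide out by its upright tab until the pointer on the slide is level with the marker clip on the rail, and keep holding it there: the job finishes with the gripper still holding the shutter at the mark, the focus still set. Leave both clips and the things lying around where they are.

Things in the scene. Friction and masses are not known exactly. Their poses are not given: they have to be found in the camera images.
- projector: Grey projector housing 150 x 130 x 80 mm (on 5 mm feet, top face 85 mm above the table), fixed to the table, with a low apron reaching to 192 mm in front of its centre. Origin: under the centre of the housing at table height. Its own -x points out of the front (towards the robot, the way the shutter is pulled), +y to the side with the round lens, z up.
- knob_grip (a point): Grip point of the black focus knob, on its vertical axis (over the projector's origin), 122 mm above the table, 37 mm above the housing's top. The grip is an upright bar 44 mm long, 14 mm thick, reaching 11 to 47 mm above the top face, on a skirt of 26 mm radius. The bar lies along the line from the axis to the pointer nose; the point turns with the knob, its -x towards the nose.
- knob_pointer (a point): Point 1 mm beyond the tip of the knob's pointer nose (white line on it), 36 mm from the knob axis, 6 mm above the top face. It moves round with the knob.
- focus_mark (a point): Inner tip of the index clip on the dial plate: a black block 14 x 14 mm with a thin metal ridge pointing to the knob axis, its top 11 mm above the housing's top face. The point lies 36 mm from the knob axis, where the pointer nose must come. The clip's place on the dial differs each time; it stays put unless pushed hard.
- focus_knob (a joint): Angle of the knob, rad, growing anticlockwise seen from above; 0 with the nose towards the projector's front, range -1.3 to 1.3. Turns against light friction (0.05 N m) and stays where it is left. At the start it must be turned anticlockwise by 0.5 to 1.4 rad.
- tab_grip (a point): Grip point in the upright black tab of the shutter slide, 94 mm above the table; with the shutter shut it lies 125 mm in front of the projector's centre. The tab is 10 mm thick (along the pull), 44 mm wide (across) and its top is 114 mm above the table. 45 mm are free between tab and housing with the shutter shut.
- shutter_pointer (a point): Tip of the flat metal pointer (10 mm wide, thin dark centre line) that sticks out of the slide to the lens side, 38 mm from the slide's centre line and 25 mm behind the tab, 47.5 mm above the table.
- shutter_mark (a point): The marker clip on the graduated rail beside the slide: black rider 14 x 22 mm with an upright metal fin 3.5 mm thick, 49 mm above the table. The point is at the fin's inner edge, centred, at the pointer's height; the two must come level along the pull. Its place on the rail differs each time (30 to 60 mm from the pointer's shut place); it stays put unless pushed hard.
- shutter (a joint): How far the shutter is drawn out, m: 0 shut, at most 0.080. It slides along the projector's -x and a spring pulls it shut: 2.7 N when shut plus 90 N per metre drawn. It springs back when let go.
- paint_cup: Bystander: lidded plastic cup of ochre paint, 71 mm wide, 55 mm high; origin under its centre.
- paint_jar: Bystander: white screw-top paint jar, 69 mm wide, 83 mm high; origin under its centre.
- ink_roller: Bystander: brayer with a rubber roller and a wooden grip, 151 x 118 x 38 mm, lying; origin under its centre.
- paint_tube: Bystander: squeezed paint tube, 38 x 136 x 27 mm, lying; origin under its centre.

How it is judged:
By the outcome, as a careful person would: the job done as asked, in the order asked, and still so for the second after the job is handed in, while the arm keeps its last pose, push and grip.
It also fails if it takes over 40 s, if anything falls off the work surface, if the arm or the gripper's body presses on something with over 40 N, if the wrist force passes 120 N, or if a joint passes its speed limit or range.

## Working session

There is one attempt and no reset: what is moved stays moved. The work goes in short steps, Python scripts to look and compute and a shell command to move; the robot and the scene stay as the last step left them, time stands still between calls to the robot, and variables do not carry over. Pictures are saved under pics/ and viewed, at most 13 in all, crops included, and the job is handed in when it is done.

```bash
mkdir -p pics; cat > h.py <<'E'
import numpy as np, cv2
from cell import *
def save(p,n,box=None,s=1):
    im=p["pixels"][:,:,::-1]
    if box: im=im[box[1]:box[3],box[0]:box[2]]
    cv2.imwrite("pics/"+n,cv2.resize(im,None,fx=s,fy=s,interpolation=cv2.INTER_CUBIC))
def ray(p,u,v,z):
    K,R,t=map(np.array,(p["intrinsics"],p["R"],p["t"])); t=t.ravel()
    d=R.T@np.linalg.inv(K)@[u,v,1]; c=-R.T@t
    return c+d*(z-c[2])/d[2]
def proj(p,X):
    K,R,t=map(np.array,(p["intrinsics"],p["R"],p["t"])); q=K@(R@np.array(X)+t.ravel()); return q[:2]/q[2]
E
python3 - <<'E'
from h import *
for n in("scene","top"):
    p=capture(n); save(p,n+"0.png")
    print(n,"cam",(-np.array(p["R"]).T@np.array(p["t"]).ravel()).round())
    for q in "projector knob_grip knob_pointer focus_mark tab_grip shutter_pointer shutter_mark paint_cup paint_jar ink_roller paint_tube".split():
        for r in tip_of(p,q)[:2]: print(q,np.round(r["xyz"],1),round(r["conf"],2),proj(p,r["xyz"]).round())
s=get_state();print(s)
E
```

```text
scene cam [-17. 944. 853.]
projector [633.9 191.    5.1] 0.58 [283. 235.]
knob_grip [634.  188.4 121.4] 0.84 [282. 191.]
focus_mark [627.5 155.8  91.5] 0.52 [294. 197.]
tab_grip [544.7 106.1  95.2] 0.65 [340. 199.]
tab_grip [427.5 503.9   5. ] 0.18 [259. 376.]
shutter_pointer [534.8 149.9  52.8] 0.73 [331. 226.]
shutter_mark [508.5 131.5  46.2] 0.44 [346. 229.]
paint_cup [585.3 523.4  -0.6] 0.73 [187. 341.]
paint_cup [531.4 151.6  50.6] 0.49 [331. 228.]
paint_jar [627.3 159.8  88.6] 0.66 [293. 199.]
paint_jar [ 7.064e+02 -5.550e+01  4.000e-01] 0.63 [323. 174.]
ink_roller [423.8 503.6   2.8] 0.94 [261. 377.]
paint_tube [338.9 257.3  -1.3] 0.7 [380. 316.]
top cam [ 312.  260. 1096.]
projector [632.4 191.4  -1.4] 0.75 [331. 207.]
knob_grip [635.8 193.  117.4] 0.68 [330. 190.]
knob_pointer [601.2 172.8  90.8] 0.63 [342. 207.]
focus_mark [623.4 153.   92. ] 0.44 [350. 196.]
tab_grip [538.9 109.9  95.5] 0.67 [377. 230.]
shutter_pointer [536.4 152.4  39.4] 0.73 [355. 240.]
shutter_mark [505.3 132.6  47. ] 0.38 [367. 252.]
paint_cup [587.1 516.9  -0.6] 0.68 [193. 248.]
paint_jar [709.3 -52.1
[... 191 characters left out ...]
': 1.2, 'qpos': array([-1.38511450e+00,  2.20394725e-01,  1.52652158e+00,  2.52870185e-06,
        1.39468950e+00, -1.26087248e-01]), 'qd': array([-0.00089815, -0.00140275,  0.00139626,  0.00129941,  0.00103511,
       -0.0017173 ]), 'joint_torque': array([-7.30499069e-04, -4.94578886e+01, -3.87706947e+01,  6.97738118e-02,
        4.68424195e-02, -1.18930043e-05]), 'tcp_pos': array([ 191.71650563, -594.85502631,  222.52947519]), 'tcp_rot': array([-6.60520716e-06,  9.87874624e-01,  1.55253753e-01,  1.04847132e-06]), 'contact_force': array([ 0.14079807, -0.60939061, -0.28334622]), 'ft_torque': array([ 0.00774153, -0.00881061,  0.04660673]), 'grip_force': 0.0, 'gripper_width': 86.7235990613815}
```

```bash
python3 - <<'E'
from h import *
p=capture("top"); save(p,"topc.png",(260,140,460,280),4)
p=capture("scene"); save(p,"scenec.png",(230,150,400,270),4.5)
E
```

```text
(no output)
```

View pics/topc.png

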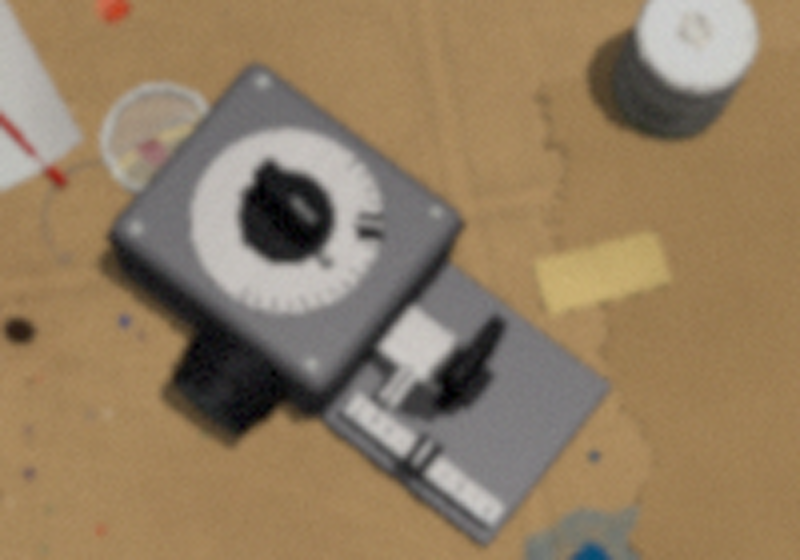

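View pics/scenec.png

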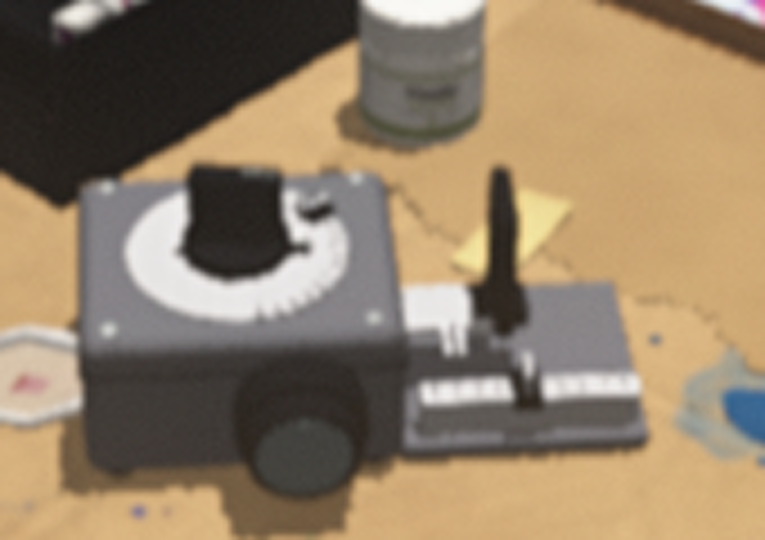

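View pics/top0.png

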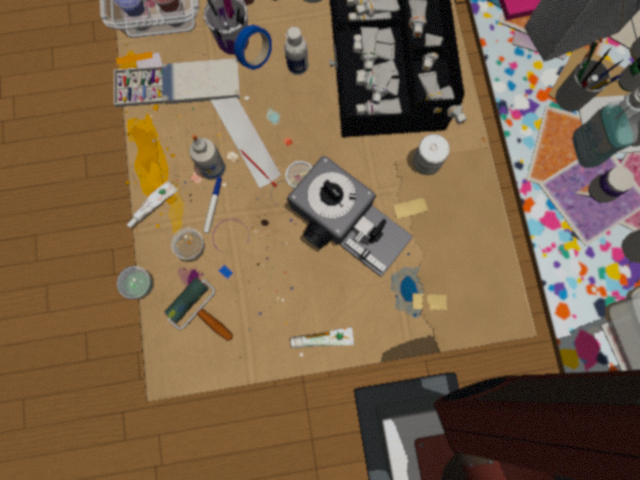

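```bash
python3 - <<'E'
from h import *
T=capture("top");S=capture("scene")
t=lambda u,v,z:ray(T,260+(u+.5)/4-.5,140+(v+.5)/4-.5,z)
s=lambda u,v,z:ray(S,230+u/4.5-.4,150+v/4.5-.4,z)
sc=[t(*c,85) for c in((262,81),(136,228),(312,364),(436,212))]
c=np.mean(sc,0);print("screws top",np.round(sc,1).tolist(),c.round(1))
sc2=[s(*c,85) for c in((107,187),(109,330),(375,317),(357,180))]
print("screws scene",np.round(sc2,1).tolist(),np.mean(sc2,0).round(1))
for q in(sc,sc2):
    f=(q[2]+q[3]-q[0]-q[1])[:2]; l=(q[1]+q[2]-q[0]-q[3])[:2]
    print("front dir",np.degrees(np.arctan2(f[1],f[0]))%360,"lens-side minus 90",(np.degrees(np.arctan2(l[1],l[0]))+90)%360)
for n,X,c in(("nose",t(326,262,91),c),("nose s",s(309,248,91),np.mean(sc2,0)),("clip",t(360,224,94),c),("clip s",s(303,203,94),np.mean(sc2,0))):
    d=(X-c)[:2];print(n,X.round(1),np.hypot(*d).round(1),np.degrees(np.arctan2(d[1],d[0]))%360)
for n,X in(("ptr",t(390,398,47.5)),("fin",t(416,448,49)),("ptr s",s(452,352,47.5)),("fin s",s(527,353,49))):print(n,X.round(1))
E
```

```text
screws top [[715.7, 190.8, 85.0], [643.5, 271.5, 85.0], [553.9, 190.4, 85.0], [626.5, 110.1, 85.0]] [634.9 190.7  85. ]
screws scene [[715.4, 188.6, 85.0], [642.1, 269.4, 85.0], [553.0, 188.1, 85.0], [623.9, 109.6, 85.0]] [633.6 188.9  85. ]
front dir 222.12397160160998 lens-side minus 90 222.00708257034785
front dir 221.57976255915642 lens-side minus 90 222.1544304761314
nose [606.5 174.1  91. ] 32.9 210.3883496636719
nose s [603.8 172.4  91. ] 34.1 209.0397865998929
clip [623.6 152.8  94. ] 39.5 253.38022073843098
clip s [625.3 149.8  94. ] 40.0 258.00963282960106
ptr [537.  148.7  47.5]
fin [506.9 139.8  49. ]
ptr s [536.4 149.7  47.5]
fin s [507.1 130.   49. ]
```

```bash
cat > rel.py <<'E'
# python3 rel.py x y z xangle_deg : shift/turn in tool axes to a tool-down pose
import sys
from h import *
from scipy.spatial.transform import Rotation as Ro
s=get_state(); R=Ro.from_quat(s["tcp_rot"],scalar_first=True)
x,y,z,a=map(float,sys.argv[1:]); a=np.radians(a)
X=np.array([np.cos(a),np.sin(a),0]);Z=np.array([0,0,-1.]);T=Ro.from_matrix(np.array([X,np.cross(Z,X),Z]).T)
print("m",(R.inv().apply(np.array([x,y,z])-s["tcp_pos"])/1000).round(4),"deg",np.degrees((R.inv()*T).as_rotvec()).round(2))
print("F",np.round(s["contact_force"],1),"q",s["qpos"].round(2))
E
python3 -m jog '{"xyz":[[0.04,-0.037,-0.02],[0.08,-0.074,-0.03],[0.12,-0.111,-0.03],[0.16,-0.148,-0.03],[0.2,-0.185,-0.03],[0.24,-0.22,-0.03],[0.28,-0.258,-0.03],[0.32,-0.295,-0.03],[0.36,-0.332,-0.03],[0.4,-0.369,-0.03],[0.44,-0.406,-0.03],[0.48,-0.443,-0.03]],"angular":[[0,0,-1],[0,0,-2],[0,0,-3],[0,0,-4],[0,0,-5],[0,0,-6],[0,0,-7],[0,0,-8],[0,0,-9],[0,0,-10],[0,0,-11],[0,0,-12]],"hand":[0.06,0.06,0.06,0.06,0.06,0.06,0.06,0.06,0.06,0.06,0.06,0.06]}'
python3 rel.py 634.3 189.8 200 30
```

```text
clock: 2.6
tcp_pos: [485.3, -74.0, 253.0]
tcp_rot: [0.0, 0.966, 0.258, 0.0]
contact_force: [0.4, -0.5, -0.1]
gripper_width: 59.9
grip_force: 0.0
m [ 0.2606 -0.1544  0.0531] deg [ 0.06 -0.04 -0.09]
F [ 0.4 -0.5 -0.1] q [-0.31 -0.13  1.83 -0.    1.44  0.74]
```

```bash
python3 -m jog '{"xyz":[[0.04,-0.024,0],[0.08,-0.047,0],[0.12,-0.071,0],[0.16,-0.095,0.01],[0.2,-0.118,0.03],[0.24,-0.142,0.04],[0.2606,-0.1544,0.053],[0.2606,-0.1544,0.053],[0.2606,-0.1544,0.053]],"angular":[[0,0,0],[0,0,0],[0,0,0],[0,0,0],[0,0,0],[0,0,0],[0,0,0],[0,0,0],[0,0,0]],"hand":[0.06,0.06,0.06,0.06,0.06,0.06,0.06,0.06,0.06]}'
python3 rel.py 634.3 189.8 104 30
python3 - <<'E'
from h import *
for n in("top","scene"):
    p=capture(n)
    for q in "knob_grip knob_pointer focus_mark".split():
        for r in tip_of(p,q)[:1]: print(n,q,np.round(r["xyz"],1),round(r["conf"],2))
    save(p,n+"1.png",(240,130,400,250),3)
a=cv2.imread("pics/top1.png");b=cv2.imread("pics/scene1.png");cv2.imwrite("pics/b1.png",cv2.resize(np.hstack([a,b]),(800,300)))
E
```

```text
clock: 3.5
tcp_pos: [633.2, 187.9, 198.7]
tcp_rot: [0.0, 0.966, 0.258, -0.001]
contact_force: [-0.2, -0.3, 0.7]
gripper_width: 59.7
grip_force: 0.0
m [ 0.0021 -0.0011  0.0947] deg [-0.01  0.11 -0.07]
F [-0.2 -0.3  0.7] q [ 0.17  0.32  1.45 -0.    1.37  1.22]
top knob_grip [633.4 192.8 116.9] 0.57
top knob_pointer [601.5 173.6  91.5] 0.63
scene knob_grip [634.5 191.3 120.6] 0.71
scene knob_pointer [606.  176.6  92.9] 0.61
scene focus_mark [629.  158.2  91.8] 0.48
```

View pics/b1.png

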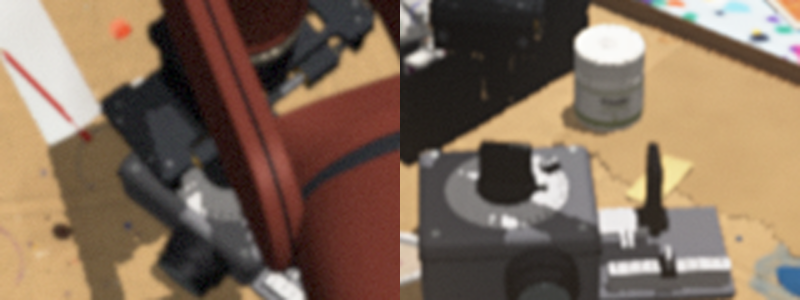

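```bash
python3 -m jog '{"xyz":[[0.001,-0.001,0.03],[0.001,-0.001,0.06],[0.001,-0.001,0.08],[0.001,-0.001,0.094],[0.001,-0.001,0.094],[0.001,-0.001,0.094]],"angular":[[0,0,0],[0,0,0],[0,0,0],[0,0,0],[0,0,0],[0,0,0]],"hand":[0.06,0.06,0.06,0.06,0.06,0.06]}'
python3 -m jog '{"xyz":[[0,0,0],[0,0,0],[0,0,0],[0,0,0],[0,0,0],[0,0,0]],"angular":[[0,0,0],[0,0,0],[0,0,0],[0,0,0],[0,0,0],[0,0,0]],"hand":[0.03,0.01,0,0,0,0]}'
python3 - <<'E'
from h import *
print(get_state())
p=capture("scene"); save(p,"s2.png",(230,130,390,250),4)
E
```

```text
clock: 4.5
tcp_pos: [634.5, 189.1, 106.3]
tcp_rot: [0.0, 0.966, 0.258, 0.0]
contact_force: [0.7, 0.7, 0.9]
gripper_width: 59.9
grip_force: 0.0
clock: 5.1
tcp_pos: [634.1, 189.1, 105.6]
tcp_rot: [-0.0, 0.966, 0.258, 0.0]
contact_force: [0.1, 0.3, 0.0]
gripper_width: 20.0
grip_force: 0.0
{'clock': 5.1, 'qpos': array([1.70815038e-01, 4.05511252e-01, 1.52339682e+00, 1.67732032e-05,
       1.21257394e+00, 1.22029851e+00]), 'qd': array([-8.03700680e-04,  1.21683092e-03,  1.72997819e-03,  3.17872481e-05,
        1.30855177e-03,  1.38863842e-03]), 'joint_torque': array([ 1.98523914e-03, -5.56502080e+01, -3.63405168e+01,  5.71171311e-02,
       -6.03743526e-02,  7.31420710e-05]), 'tcp_pos': array([634.07363143, 189.14141792, 105.60947251]), 'tcp_rot': array([-2.85902478e-06,  9.66221771e-01,  2.57712022e-01,  5.58054961e-05]), 'contact_force': array([0.14300836, 0.28513412, 0.01955876]), 'ft_torque': array([-0.01463186, -0.02275618, -0.00266046]), 'grip_force': 0.0, 'gripper_width': 19.954586404134968}
```

View pics/s2.png

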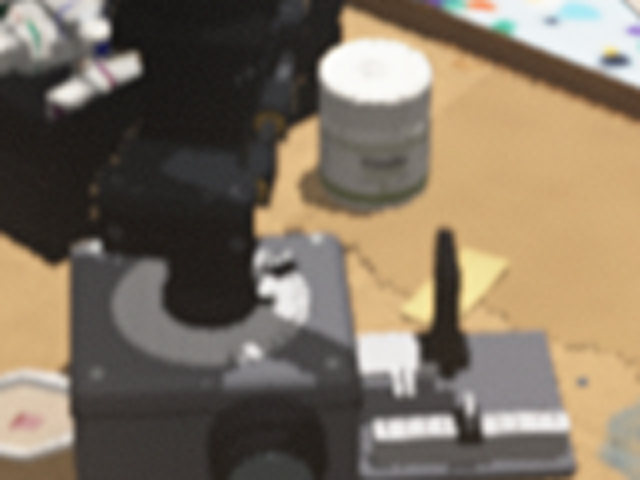

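```bash
python3 -m jog '{"xyz":[[0,0,0],[0,0,0],[0,0,0],[0,0,0],[0,0,0],[0,0,0],[0,0,0],[0,0,0],[0,0,0],[0,0,0],[0,0,0],[0,0,0]],"angular":[[0,0,0],[0,0,0],[0,0,0],[0,0,-6],[0,0,-12],[0,0,-18],[0,0,-24],[0,0,-30],[0,0,-36],[0,0,-40],[0,0,-40],[0,0,-40]],"hand":[0,0,0,0,0,0,0,0,0,0,0,0]}'
python3 - <<'E'
from h import *
p=capture("scene"); save(p,"s3.png",(270,170,330,220),12)
for q in "knob_pointer focus_mark".split():
    for r in tip_of(p,q)[:2]: print(q,np.round(r["xyz"],1),round(r["conf"],2))
for a in(250,255,260): print(a,[((proj(p,[634.2+r*np.cos(np.radians(a)),189.8+r*np.sin(np.radians(a)),z])-[270,170])*12).round().tolist() for r,z in((35,91),(36,91),(36,96),(50,96))])
E
```

```text
clock: 6.35
tcp_pos: [633.8, 190.0, 105.5]
tcp_rot: [-0.001, 0.82, 0.572, 0.0]
contact_force: [-1.4, 4.9, 0.8]
gripper_width: 13.8
grip_force: 30.0
knob_pointer [622.  159.5  93.5] 0.88
focus_mark [624.7 156.1  89.7] 0.54
focus_mark [535.4 149.8  52.1] 0.46
250 [[312.0, 335.0], [317.0, 334.0], [316.0, 311.0], [384.0, 286.0]]
255 [[302.0, 327.0], [307.0, 325.0], [306.0, 302.0], [370.0, 274.0]]
260 [[291.0, 319.0], [296.0, 317.0], [295.0, 294.0], [354.0, 263.0]]
```

View pics/s3.png

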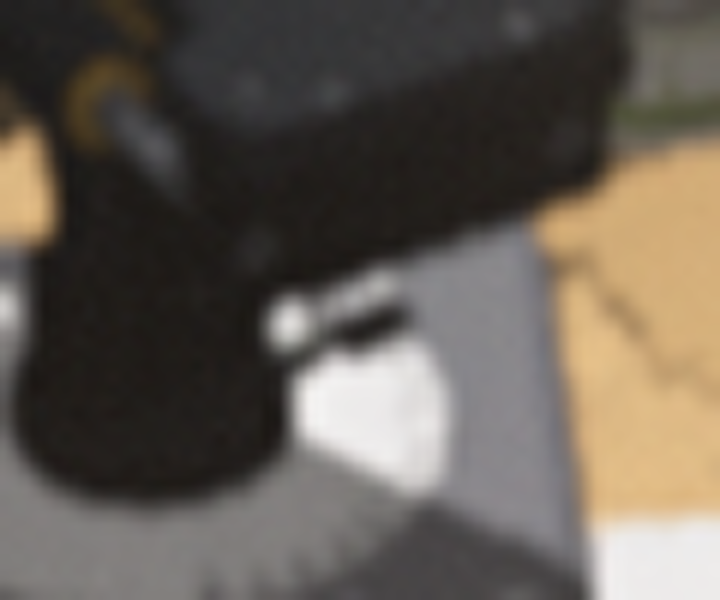

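```bash
python3 -m jog '{"xyz":[[0,0,0],[0,0,0],[0,0,0],[0,0,0],[0,0,0],[0,0,0]],"angular":[[0,0,-2],[0,0,-4],[0,0,-4],[0,0,-4],[0,0,-4],[0,0,-4]],"hand":[0,0,0,0.05,0.05,0.05]}'
python3 -m jog '{"xyz":[[0,0,0],[0,0,0],[0,0,-0.03],[0,0,-0.07],[0,0,-0.1],[-0.04,0,-0.1],[-0.09,0,-0.1],[-0.14,0,-0.1],[-0.18,0,-0.1],[-0.22,0,-0.1],[-0.26,0,-0.1],[-0.28,0,-0.1]],"angular":[[0,0,0],[0,0,0],[0,0,0],[0,0,0],[0,0,0],[0,0,0],[0,0,0],[0,0,0],[0,0,0],[0,0,0],[0,0,0],[0,0,0]],"hand":[0.05,0.05,0.05,0.05,0.05,0.05,0.05,0.05,0.05,0.05,0.05,0.05]}'
python3 - <<'E'
from h import *
ims=[]
for n,b in(("top",(300,160,370,220)),("scene",(255,165,325,225))):
    acc=[]
    for i in range(6):
        p=capture(n); acc.append(p["pixels"].astype(float))
        if i>3:
            for q in "knob_pointer focus_mark".split():
                for r in tip_of(p,q)[:1]: print(n,q,np.round(r["xyz"],1),round(r["conf"],2))
    p["pixels"]=np.mean(acc,0).astype(np.uint8); cv2.imwrite(f"pics/avg_{n}.png",p["pixels"][:,:,::-1])
    save(p,n+"4.png",b,5.7); ims.append(cv2.imread(f"pics/{n}4.png"))
cv2.imwrite("pics/b4.png",np.hstack(ims))
E
```

```text
clock: 7.1
tcp_pos: [634.2, 188.5, 105.5]
tcp_rot: [0.0, 0.8, 0.6, -0.0]
contact_force: [0.5, 1.0, 0.6]
gripper_width: 30.1
grip_force: 0.0
clock: 8.3
tcp_pos: [555.3, -82.9, 205.8]
tcp_rot: [0.0, 0.8, 0.6, -0.0]
contact_force: [0.0, -0.6, -0.5]
gripper_width: 49.7
grip_force: 0.0
top knob_pointer [621.  155.8  94.6] 0.71
top focus_mark [625.  156.5  92.2] 0.42
top knob_pointer [623.8 155.8  95.3] 0.81
top focus_mark [625.5 156.6  93.7] 0.49
scene knob_pointer [624.8 160.6  94.9] 0.82
scene focus_mark [628.3 154.   88.9] 0.5
scene knob_pointer [626.3 159.8  89.3] 0.66
scene focus_mark [629.6 158.2  90.3] 0.38
```

View pics/b4.png

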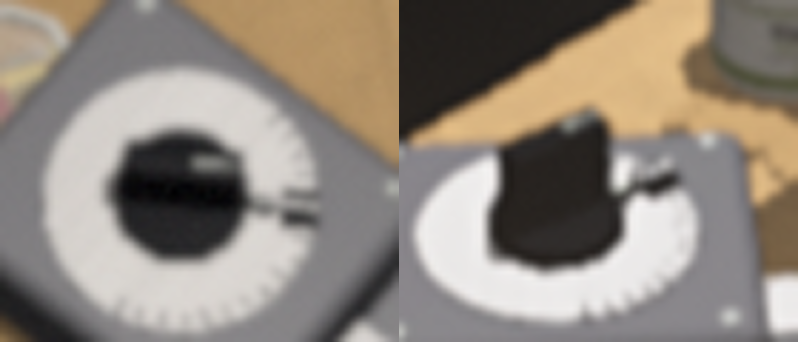

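```bash
python3 - <<'E'
from h import *
a=cv2.imread("pics/avg_top.png")[185:210,335:365]; b=cv2.imread("pics/avg_scene.png")[185:210,285:315]
im=np.hstack([cv2.resize(x,None,fx=13,fy=13,interpolation=cv2.INTER_CUBIC) for x in(a,b)])
T=capture("top");S=capture("scene")
for P,o,off in((T,(335,185),0),(S,(285,185),390)):
  for an,col in((252,(0,0,255)),(255,(0,200,0)),(258,(255,0,0))):
    c,s=np.cos(np.radians(an)),np.sin(np.radians(an))
    for (r1,r2,z) in((29,35,91),(36,50,96)):
      q=[((proj(P,[634.2+r*c,189.8+r*s,z])-o+.5)*13).astype(int)+[off,0] for r in(r1,r2)]
      cv2.line(im,tuple(map(int,q[0])),tuple(map(int,q[1])),col,1)
cv2.imwrite("pics/b5.png",im)
E
```

```text
(no output)
```

View pics/b5.png

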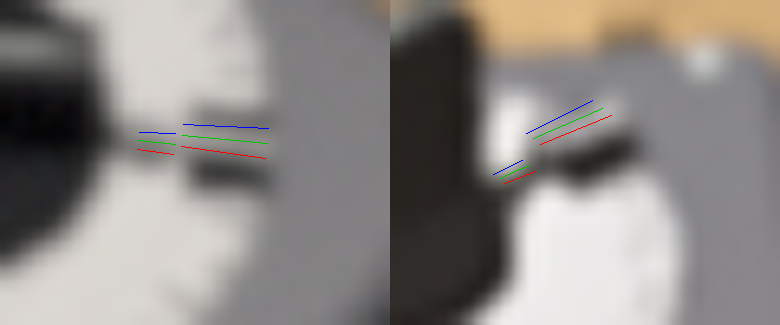

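```bash
python3 - <<'E'
from h import *
from scipy.ndimage import map_coordinates as mc
P={"top":capture("top"),"scene":capture("scene")}
for n,z,rs in(("top",91,(31,33,34)),("top",96,(40,43,46)),("scene",91,(31,33,34)),("scene",96,(40,43,46))):
  g=cv2.imread(f"pics/avg_{n}.png",0).astype(float)
  an=np.arange(232,279,2.); v=0
  for r in rs:
    q=np.array([proj(P[n],[634.2+r*np.cos(a),189.8+r*np.sin(a),z]) for a in np.radians(an)])
    v=v+mc(g,[q[:,1],q[:,0]],order=1)/len(rs)
  print(n,z,[(int(a),int(x)) for a,x in zip(an,v)])
E
```

```text
top 91 [(232, 214), (234, 214), (236, 214), (238, 212), (240, 209), (242, 202), (244, 191), (246, 175), (248, 155), (250, 141), (252, 132), (254, 134), (256, 146), (258, 159), (260, 171), (262, 183), (264, 193), (266, 201), (268, 206), (270, 209), (272, 211), (274, 211), (276, 211), (278, 212)]
top 96 [(232, 212), (234, 209), (236, 202), (238, 189), (240, 171), (242, 145), (244, 111), (246, 81), (248, 74), (250, 90), (252, 118), (254, 135), (256, 141), (258, 127), (260, 131), (262, 147), (264, 175), (266, 190), (268, 197), (270, 197), (272, 201), (274, 203), (276, 201), (278, 198)]
scene 91 [(232, 236), (234, 234), (236, 229), (238, 222), (240, 205), (242, 185), (244, 164), (246, 137), (248, 116), (250, 102), (252, 103), (254, 120), (256, 145), (258, 172), (260, 190), (262, 194), (264, 192), (266, 177), (268, 152), (270, 121), (272, 90), (274, 62), (276, 45), (278, 34)]
scene 96 [(232, 143), (234, 111), (236, 82), (238, 59), (240, 48), (242, 52), (244, 70), (246, 94), (248, 120), (250, 141), (252, 154), (254, 156), (256, 153), (258, 153), (260, 156), (262, 165), (264, 172), (266, 178), (268, 180), (270, 175), (272, 167), (274, 153), (276, 137), (278, 117)]
```

```bash
python3 -m jog '{"xyz":[[0.04,0,0],[0.08,0,0],[0.13,0,0],[0.18,0,0],[0.22,0,0],[0.26,0,0],[0.28,0,0],[0.28,0,0],[0.28,0,0.03],[0.28,0,0.07],[0.28,0,0.1],[0.28,0,0.1]],"angular":[[0,0,0],[0,0,0],[0,0,0],[0,0,0],[0,0,0],[0,0,0],[0,0,0],[0,0,0],[0,0,0],[0,0,0],[0,0,0],[0,0,0]],"hand":[0.05,0.05,0.05,0.05,0.05,0.05,0.05,0.05,0.05,0.05,0.05,0.05]}'
python3 -m jog '{"xyz":[[0,0,0],[0,0,0],[0,0,0],[0,0,0],[0,0,0],[0,0,0],[0,0,0],[0,0,0],[0,0,0],[0,0,0],[0,0,0],[0,0,0]],"angular":[[0,0,0],[0,0,0],[0,0,0],[0,0,0],[0,0,0],[0,0,0],[0,0,0],[0,0,0],[0,0,-1.5],[0,0,-2.7],[0,0,-2.7],[0,0,-2.7]],"hand":[0.01,0,0,0,0,0,0,0,0,0,0,0]}'
python3 rel.py 634.2 189.8 105.5 76.5
```

```text
clock: 10.7
tcp_pos: [629.8, 187.2, 99.6]
tcp_rot: [-0.002, 0.8, 0.601, -0.005]
contact_force: [-0.8, 0.3, -1.6]
gripper_width: 50.1
grip_force: 0.0
clock: 11.9
tcp_pos: [633.8, 189.4, 106.5]
tcp_rot: [-0.0, 0.785, 0.62, -0.0]
contact_force: [-4.2, 0.3, 4.9]
gripper_width: 13.7
grip_force: 30.0
m [0.0004 0.0003 0.001 ] deg [-0.02 -0.01  0.09]
F [-4.2  0.3  4.9] q [0.17 0.4  1.52 0.   1.21 0.41]
```

```bash
python3 -m jog '{"xyz":[[0,0,0],[0,0,0],[0,0,0],[0,0,0],[0,0,0],[0,0,-0.03],[0,0,-0.07],[0,0,-0.1],[-0.04,0,-0.1],[-0.09,0,-0.1],[-0.14,0,-0.1],[-0.18,0,-0.1]],"angular":[[0,0,0],[0,0,0],[0,0,0],[0,0,0],[0,0,0],[0,0,0],[0,0,0],[0,0,0],[0,0,0],[0,0,-6],[0,0,-12],[0,0,-18]],"hand":[0.04,0.04,0.04,0.04,0.04,0.04,0.04,0.04,0.04,0.04,0.04,0.04]}'
python3 rel.py 555 -90 205 132
```

```text
clock: 13.1
tcp_pos: [591.5, 11.8, 205.7]
tcp_rot: [0.0, 0.677, 0.736, -0.0]
contact_force: [1.0, -1.2, -0.3]
gripper_width: 40.1
grip_force: 0.0
m [-0.0984 -0.0449  0.0007] deg [  0.     0.04 -37.2 ]
F [ 1.  -1.2 -0.3] q [-0.11  0.15  1.64 -0.    1.35 -0.2 ]
```

```bash
python3 -m jog '{"xyz":[[-0.03,-0.014,0],[-0.06,-0.028,0],[-0.09,-0.041,0],[-0.098,-0.045,0],[-0.098,-0.045,0],[-0.098,-0.045,0]],"angular":[[0,0,-7],[0,0,-14],[0,0,-21],[0,0,-28],[0,0,-35],[0,0,-37.2]],"hand":[0.04,0.04,0.04,0.04,0.04,0.04]}'
cat > prof.py <<'E'
from h import *
from scipy.ndimage import map_coordinates as mc
for n in("top","scene"):
  acc=[]
  for i in range(4): p=capture(n); acc.append(p["pixels"].astype(float))
  im=np.mean(acc,0).astype(np.uint8)[:,:,::-1]; cv2.imwrite(f"pics/avg2_{n}.png",im); g=cv2.cvtColor(im,6).astype(float)
  for z,rs in((91,(31,33,34)),(96,(40,43,46))):
    an=np.arange(240,273,2.); v=0
    for r in rs:
      q=np.array([proj(p,[634.2+r*np.cos(a),189.8+r*np.sin(a),z]) for a in np.radians(an)])
      v=v+mc(g,[q[:,1],q[:,0]],order=1)/len(rs)
    print(n,z,[(int(a),int(x)) for a,x in zip(an,v)])
# tab/shutter lines: projector axes
e=np.radians(222); f=np.array([np.cos(e),np.sin(e)])
for n in("top","scene"):
  p=capture(n)
  for q in("tab_grip","shutter_pointer","shutter_mark"):
    for r in tip_of(p,q)[:1]:
      d=np.array(r["xyz"][:2])-[634.2,189.8]; print(n,q,np.round(r["xyz"],1),"front",(d@f).round(1),"side",(d@[f[1],-f[0]]).round(1))
E
python3 prof.py; python3 -c "
import cv2,numpy as np
a=cv2.imread('pics/avg2_top.png')[185:265,310:390];b=cv2.imread('pics/avg2_scene.png')[185:265,285:365]
cv2.imwrite('pics/b6.png',np.hstack([cv2.resize(x,(400,400),interpolation=2) for x in(a,b)]))"
```

```text
clock: 13.7
tcp_pos: [555.0, -88.0, 205.6]
tcp_rot: [0.0, 0.407, 0.913, 0.0]
contact_force: [-0.1, 0.9, 0.2]
gripper_width: 40.0
grip_force: 0.0
top 91 [(240, 211), (242, 209), (244, 205), (246, 196), (248, 183), (250, 166), (252, 146), (254, 136), (256, 136), (258, 144), (260, 158), (262, 171), (264, 183), (266, 193), (268, 200), (270, 205), (272, 207)]
top 96 [(240, 170), (242, 144), (244, 110), (246, 81), (248, 73), (250, 89), (252, 116), (254, 133), (256, 139), (258, 126), (260, 130), (262, 146), (264, 174), (266, 189), (268, 196), (270, 195), (272, 199)]
scene 91 [(240, 215), (242, 198), (244, 180), (246, 153), (248, 127), (250, 104), (252, 93), (254, 101), (256, 122), (258, 148), (260, 171), (262, 185), (264, 192), (266, 186), (268, 170), (270, 144), (272, 112)]
scene 96 [(240, 48), (242, 52), (244, 70), (246, 95), (248, 120), (250, 141), (252, 154), (254, 155), (256, 153), (258, 153), (260, 156), (262, 165), (264, 173), (266, 178), (268, 180), (270, 175), (272, 168)]
top tab_grip [539.7 109.8  93.6] front 123.8 side 3.8
top shutter_pointer [534.9 155.   40.1] front 97.1 side 40.6
top shutter_mark [507.9 131.4  45.1] front 132.9 side 41.1
scene tab_grip [541.7 106.3  98. ] front 124.6 side -0.2
scene shutter_pointer [533.4 153.6  52.8] front 99.1 side 40.5
scene shutter_mark [510.7 131.2  44.9] front 131.0 side 39.1
```

View pics/b6.png

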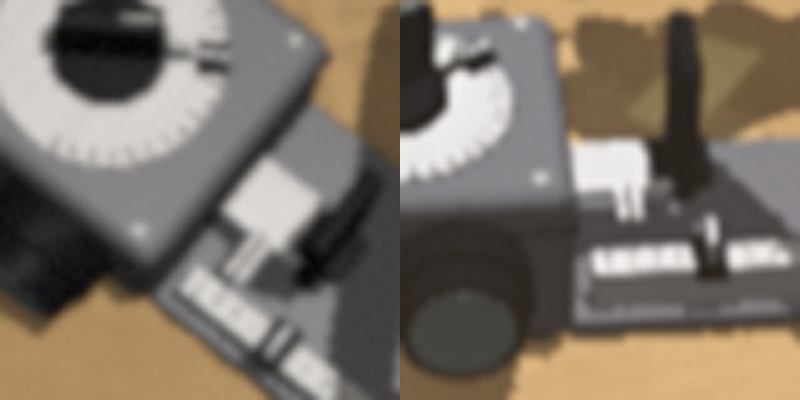

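```bash
python3 rel.py 541.3 106.2 78 132
```

```text
m [0.1535 0.1185 0.1275] deg [-0.   -0.   -0.24]
F [-0.6  0.3 -0. ] q [-0.3   0.08  1.71 -0.    1.35 -1.03]
```

```bash
python3 -m jog '{"xyz":[[0.035,0.027,0],[0.07,0.054,0],[0.105,0.081,0],[0.14,0.108,0],[0.1535,0.1185,0],[0.1535,0.1185,0],[0.1535,0.1185,0.04],[0.1535,0.1185,0.08],[0.1535,0.1185,0.11],[0.1535,0.1185,0.127],[0.1535,0.1185,0.127],[0.1535,0.1185,0.127]],"angular":[[0,0,0],[0,0,0],[0,0,0],[0,0,0],[0,0,0],[0,0,0],[0,0,0],[0,0,0],[0,0,0],[0,0,0],[0,0,0],[0,0,0]],"hand":[0.04,0.04,0.04,0.04,0.04,0.04,0.04,0.04,0.04,0.04,0.04,0.04]}'
python3 -m jog '{"xyz":[[0,0,0],[0,0,0],[0,0,0],[0,0,0],[0,0,0],[0,0,0],[0,0,0],[0,0,0]],"angular":[[0,0,0],[0,0,0],[0,0,0],[0,0,0],[0,0,0],[0,0,0],[0,0,0],[0,0,0]],"hand":[0.01,0,0,0,0,0,0,0]}'
python3 rel.py 541.3 106.2 78 132
```

```text
clock: 15.7
tcp_pos: [541.7, 105.4, 78.9]
tcp_rot: [0.0, 0.409, 0.913, -0.0]
contact_force: [-0.3, -0.1, 1.3]
gripper_width: 39.8
grip_force: 0.0
clock: 16.5
tcp_pos: [541.8, 106.5, 79.0]
tcp_rot: [0.0, 0.409, 0.913, 0.0]
contact_force: [2.5, 2.0, 3.3]
gripper_width: 9.4
grip_force: 30.0
m [ 0.0002 -0.0006  0.001 ] deg [ 0.07  0.03 -0.23]
F [2.5 2.  3.3] q [ 0.05  0.2   1.84  0.    1.1  -0.68]
```

```bash
python3 -m jog '{"xyz":[[0,-0.003,0],[0,-0.008,0],[0,-0.013,0],[0,-0.018,0],[0,-0.023,0],[0,-0.027,0],[0,-0.03,0],[0,-0.03,0],[0,-0.03,0]],"angular":[[0,0,0],[0,0,0],[0,0,0],[0,0,0],[0,0,0],[0,0,0],[0,0,0],[0,0,0],[0,0,0]],"hand":[0,0,0,0,0,0,0,0,0]}'
python3 rel.py 541.3 106.2 78 132
cat > sh.py <<'E'
import sys
from h import *
e=np.radians(222); f=np.array([np.cos(e),np.sin(e)]); l=np.array([f[1],-f[0]]); o=np.array([634.2,189.8])
acc=[]
for i in range(4): p=capture("scene"); acc.append(p["pixels"].astype(float))
im=np.mean(acc,0).astype(np.uint8)[:,:,::-1]; g=cv2.cvtColor(im,6).astype(float)
from scipy.ndimage import map_coordinates as mc
for nm,z,ss in(("ptr",47.5,(30,33,36)),("finTop",49,(39,40,41)),("fin",47.5,(38.5,39.5)),("finlow",44,(38.5,39.5))):
  fr=np.arange(115,150,1.5); v=0
  for s in ss:
    q=np.array([proj(p,[*(o+a*f+s*l),z]) for a in fr]); v=v+mc(g,[q[:,1],q[:,0]],order=1)/len(ss)
  print(nm,[(float(a),int(x)) for a,x in zip(fr,v)])
for i in range(2):
  for q in("shutter_pointer","shutter_mark"):
    for r in tip_of(p,q)[:1]:
      d=np.array(r["xyz"][:2])-o; print(q,np.round(r["xyz"],1),"front",(d@f).round(1),"side",(d@l).round(1))
  p=capture("scene")
c=im[195:255,310:370]; c=cv2.resize(c,(600,600),interpolation=2)
for a in(125,130,135,140):
  q=[((proj(p,[*(o+a*f+s*l),47.5])-[310,195]+.5)*10).astype(int) for s in(20,37,60)]
  cv2.line(c,tuple(map(int,q[1])),tuple(map(int,q[2])),(0,0,255) if a%10 else (0,255,0),1)
cv2.imwrite("pics/"+sys.argv[1],c)
E
python3 sh.py b7.png
```

```text
clock: 17.4
tcp_pos: [519.2, 86.1, 78.9]
tcp_rot: [0.0, 0.409, 0.913, 0.0]
contact_force: [4.3, 4.9, 2.8]
gripper_width: 10.0
grip_force: 30.0
m [0.0003 0.0299 0.001 ] deg [ 0.06  0.03 -0.25]
F [4.3 4.9 2.8] q [ 0.01  0.14  1.91  0.    1.09 -0.71]
ptr [(115.0, 75), (116.5, 75), (118.0, 75), (119.5, 75), (121.0, 75), (122.5, 75), (124.0, 80), (125.5, 93), (127.0, 111), (128.5, 117), (130.0, 113), (131.5, 103), (133.0, 107), (134.5, 111), (136.0, 107), (137.5, 92), (139.0, 81), (140.5, 75), (142.0, 75), (143.5, 75), (145.0, 76), (146.5, 76), (148.0, 76), (149.5, 76)]
finTop [(115.0, 75), (116.5, 75), (118.0, 75), (119.5, 75), (121.0, 75), (122.5, 75), (124.0, 81), (125.5, 90), (127.0, 99), (128.5, 100), (130.0, 99), (131.5, 101), (133.0, 110), (134.5, 110), (136.0, 101), (137.5, 86), (139.0, 77), (140.5, 75), (142.0, 75), (143.5, 75), (145.0, 76), (146.5, 76), (148.0, 76), (149.5, 76)]
fin [(115.0, 75), (116.5, 75), (118.0, 75), (119.5, 75), (121.0, 75), (122.5, 75), (124.0, 79), (125.5, 86), (127.0, 95), (128.5, 96), (130.0, 97), (131.5, 99), (133.0, 109), (134.5, 110), (136.0, 103), (137.5, 88), (139.0, 78), (140.5, 75), (142.0, 75), (143.5, 75), (145.0, 76), (146.5, 76), (148.0, 76), (149.5, 76)]
finlow [(115.0, 75), (116.5, 75), (118.0, 75), (119.5, 75), (121.0, 75), (122.5, 75), (124.0, 75), (125.5, 76), (127.0, 78), (128.5, 78), (130.0, 82), (131.5, 89), (133.0, 107), (134.5, 116), (136.0, 114), (137.5, 97), (139.0, 82), (140.5, 74), (142.0, 74), (143.5, 75), (145.0, 76), (146.5, 76), (148.0, 76), (149.5, 76)]
shutter_pointer [426.  503.3   4.4] front -55.0 side 372.3
shutter_mark [507.1 132.6  45.4] front 132.7 side 42.5
shutter_pointer [512.4 129.8  52.9] front 130.7 side 36.9
shutter_mark [508.7 130.5  45.2] front 132.9 side 39.9
```

View pics/b7.png

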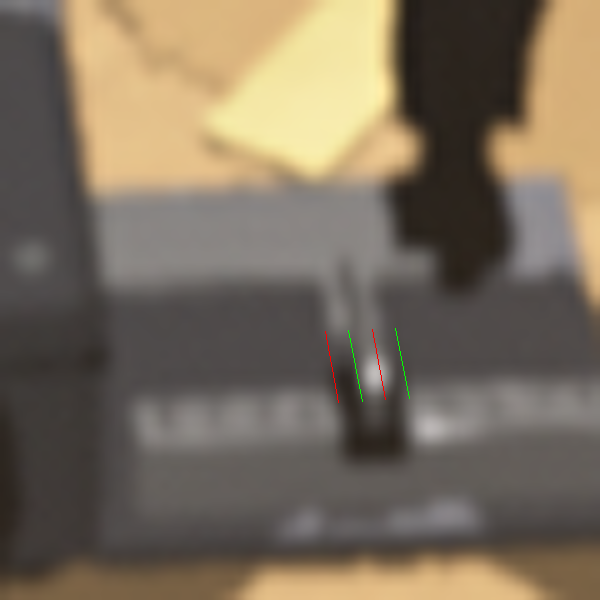

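```bash
python3 -m jog '{"xyz":[[0,-0.0015,0],[0,-0.003,0],[0,-0.003,0],[0,-0.003,0]],"angular":[[0,0,0],[0,0,0],[0,0,0],[0,0,0]],"hand":[0,0,0,0]}'
python3 sh.py b8.png; python3 - <<'E'
from h import *
p=capture("top"); save(p,"t8.png",(320,210,400,270),7.5)
a=cv2.imread("pics/b8.png")[200:500,200:500];b=cv2.imread("pics/t8.png")
cv2.imwrite("pics/b9.png",np.hstack([cv2.resize(a,(400,400)),cv2.resize(b,(400,300)) if 0 else cv2.copyMakeBorder(cv2.resize(b,(400,300)),0,100,0,0,0)]))
E
```

```text
clock: 18.3
tcp_pos: [517.1, 84.2, 79.0]
tcp_rot: [0.001, 0.409, 0.913, 0.0]
contact_force: [4.1, 3.5, 3.1]
gripper_width: 10.1
grip_force: 30.0
ptr [(115.0, 75), (116.5, 75), (118.0, 75), (119.5, 75), (121.0, 75), (122.5, 75), (124.0, 74), (125.5, 75), (127.0, 82), (128.5, 95), (130.0, 109), (131.5, 113), (133.0, 108), (134.5, 105), (136.0, 113), (137.5, 116), (139.0, 110), (140.5, 93), (142.0, 80), (143.5, 75), (145.0, 74), (146.5, 75), (148.0, 76), (149.5, 75)]
finTop [(115.0, 75), (116.5, 75), (118.0, 75), (119.5, 76), (121.0, 76), (122.5, 75), (124.0, 75), (125.5, 76), (127.0, 78), (128.5, 86), (130.0, 95), (131.5, 102), (133.0, 106), (134.5, 108), (136.0, 106), (137.5, 99), (139.0, 86), (140.5, 78), (142.0, 74), (143.5, 75), (145.0, 75), (146.5, 75), (148.0, 75), (149.5, 75)]
fin [(115.0, 75), (116.5, 75), (118.0, 75), (119.5, 75), (121.0, 76), (122.5, 76), (124.0, 75), (125.5, 75), (127.0, 77), (128.5, 83), (130.0, 91), (131.5, 100), (133.0, 106), (134.5, 109), (136.0, 106), (137.5, 98), (139.0, 85), (140.5, 78), (142.0, 74), (143.5, 75), (145.0, 75), (146.5, 75), (148.0, 75), (149.5, 75)]
finlow [(115.0, 75), (116.5, 75), (118.0, 75), (119.5, 75), (121.0, 75), (122.5, 75), (124.0, 76), (125.5, 75), (127.0, 74), (128.5, 75), (130.0, 80), (131.5, 89), (133.0, 104), (134.5, 112), (136.0, 110), (137.5, 95), (139.0, 82), (140.5, 75), (142.0, 74), (143.5, 75), (145.0, 76), (146.5, 75), (148.0, 75), (149.5, 76)]
shutter_pointer [509.6 125.3  51.2] front 135.8 side 35.4
shutter_mark [512.8 129.   45.8] front 130.9 side 36.0
shutter_pointer [508.3 129.9  51.5] front 133.6 side 39.7
shutter_mark [506.7 130.1  46. ] front 134.7 side 40.9
```

View pics/b9.png

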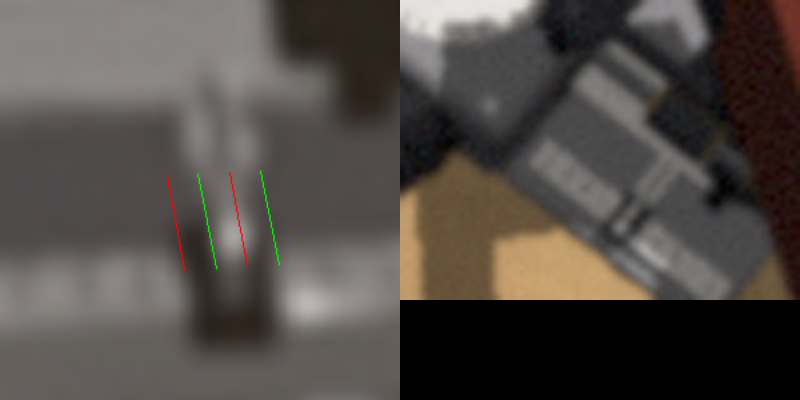

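```bash
python3 prof.py | grep "scene 9"; python3 - <<'E'
from h import *
s=get_state();print(s["clock"],s["gripper_width"],s["grip_force"],s["tcp_pos"]);print(close_job())
E
```

```text
scene 91 [(240, 223), (242, 207), (244, 188), (246, 161), (248, 133), (250, 110), (252, 98), (254, 107), (256, 128), (258, 155), (260, 179), (262, 193), (264, 202), (266, 196), (268, 179), (270, 152), (272, 119)]
scene 96 [(240, 50), (242, 54), (244, 74), (246, 100), (248, 126), (250, 148), (252, 161), (254, 163), (256, 161), (258, 161), (260, 164), (262, 173), (264, 181), (266, 187), (268, 188), (270, 183), (272, 176)]
19.65 9.76391660882833 29.99887433834374 [517.15230684  84.20113576  78.95775112]
the job is handed in; nothing more can be done
None
```

The job is handed in: by my camera measurements the focus nose stands within about 1° of its clip, and the gripper still holds the shutter pointer within about 0.5 mm of its marker, at 19.7 s on the robot's clock; no verdict came back.

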